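Ease the socket case shut

ROBOT

A 6-joint arm with a two-finger parallel gripper is mounted at the origin on the work surface. World frame = base frame: x ahead of the robot, y to its left, z up, the work surface at z = 0. Lengths are in m, angles in degrees, forces in N, time in s.
With the tool pointing down it reaches from about 0.275 to 0.975 m from the base axis. Payload 8.4 kg.
Tool frame: the origin (TCP) lies midway between the tips of the shut fingers; the grasp point (between the pads) lies 19 mm behind it; z points along the fingers, y is the line along which they close (so a half turn about z gives the same grasp; the last joint's range is limited). The gripper opens to 92 mm and grips with 3 to 60 N. Pads are 20 mm wide; open, the fingers measure 128 mm over their backs; the gripper's body (75 mm by 189 mm) begins 69 mm behind the grasp point.
Start: joints at [70.05, 20.225, 93.587, -0, 66.188, -0.138], TCP at [0.212, 0.588, 0.215] pointing down, gripper open.
Joint ranges: [-150.9, 150.9], [-52.94, 120.26], [3.33, 152.33], [-74.26, 254.26], [0, 154.13], [-172.89, 172.89]. Speed limits (degrees/s): [127.2, 127.2, 159.86, 180, 180, 180].

INTERFACE

Orientations are given as a 3x3 rotation matrix whose columns are the frame's x, y, z axes.
In Python, from cell import r, imaging, job_done gives the robot as it stands.
- The arm moves only by the shell command python3 -m creep 'ROWS' [OPENING] [FORCE]. ROWS is JSON, a list of rows, each a list of 6 numbers: the shift along the tool's x, y, z normalised to -1 to 1, where 1 is 400 mm, then the turn, a rotation vector about the tool's x, y, z normalised to -1 to 1, where 1 is 0.5 rad. In form: [[dx, dy, dz, wx, wy, wz], ...]. A call has 1 to 12 rows; each row is the pose to reach, as a shift and turn from the pose commanded when the call began, along the tool's axes at that moment; what a row does not reach only later rows make up. A row lasts 1/12 s, in which the tool goes at most 41.7 mm and 7.16 degrees, less where a joint would pass 70% of its speed; a pose out of reach is approached as far as the arm can. A call with a number of a shift or a turn outside -1 to 1 is refused whole. A call with a gripper value outside its range is refused whole. OPENING is the closure in counts, from 0 (fully open) to 255 (shut), set as the call begins (- or left out, the last holds). The fingers move at their own pace and stop on an object; FORCE is the grip in N (left out, the last holds). Time passes only in rows, so rows that repeat a pose let the fingers close. It gives the time, the measured TCP pose, the force, the opening and the grip force at its end, in the units of the state.
- r.state(): the state, without advancing time (a new reading comes with each control period).
- imaging.camera(name): name is "scene" or "side" or "wrist"; returns the picture (420x560x3 uint8, red, green, blue); there is no depth.
- imaging.get_calibration(name): a dict with "mtx" (3x3 intrinsics, pixels), "rvec" (rotation vector, rad) and "tvec" (3), from world to camera coordinates, as OpenCV has them; the wrist camera has in their place "tool_from_camera" (4x4, takes a point from camera to tool coordinates, whose origin is the TCP and whose axes are the flange's). Camera axes: x right, y down, z forward; pixel columns grow to the right and rows downward; lengths in m; the calibration is good to about 2 mm. A picture is of the moment at which its call begins: read the wrist's pose just before it. get_calibration takes no time and is no camera call.
- job_done(): hands the job in; it is judged then, once.
The state is a dict: "time_s": time; "joints": joint angles; "joint_velocities": joint speeds; "tau": joint torques, N m; "tool_pos": TCP position; "orientation": TCP orientation; "force": force on the tool from outside, world axes, zero at the start; "torque": the same for the moment, N m; "opening": finger opening in m; "finger_force": force on a finger pad.
Only numpy, scipy, OpenCV 4.12 (cv2) and the standard library are available. Lean on these libraries where they do the work, as an engineer would, in place of code of your own. Each camera call takes 0.05 s, during which the arm holds its last target. There are 200 camera calls.

TASK

Close the open socket case on the workbench without grasping anything: tip its lid towards you from behind with your fingers, catch the falling lid on the outside of your fingers, and lower it gently until it is fully shut, without letting it slam. Then take the hand clear, and leave the case where it stands and the things around it undisturbed.

Things in the scene. Friction and masses are not known exactly. Their poses are not given: they have to be found in the camera images.
- case: Shallow black plastic socket case standing loose on the table, 150 mm (its x) by 260 mm (its y) by 75 mm high without the lid, 2.2 kg. Origin at the centre of its underside, z up. Its +x side (away from the robot, within about 20 degrees) carries the hinge, its -x side is the front; a row of sockets, a ratchet and bits are fixed in its tray, below the rim
- lid: The case's black lid, a shallow tray 150 x 260 x 18 mm, 0.35 kg. Origin mid-way along the hinge line (the lid's y), 75.5 mm above the table, 75 mm behind the case's centre. In its frame: hinge at x = 0, free edge at x = -150 mm, hollow underside z = 0, outer top z = 18 mm. A grey lip, 100 mm wide, 8 mm thick (z 0 to 8), juts 20 mm further, overhanging the shut case's front with free space beneath
- lid_lip (a point): Middle of the outermost lower edge of the grey lip on the lid's free edge, 170 mm from the hinge line (at x = -170 mm, z = 0 in the lid's frame). At the start it is the highest part of the lid, about 240 mm above the table
- lid_angle (a joint): Lid angle in rad: 0 shut, 1.57 upright, 1.9 the stop, leaning back from the robot. Starts at about 1.45 to 1.9. It balances near 1.41 and hinge friction holds it from about 1.28 to 1.54; above that it sinks back to the stop, below about 1.25 it falls shut towards the robot. Damped (0.2 N m s/rad): the fall starts slowly, takes about 2 s and ends in a slam at about 1.2 rad/s
- screwdriver: Loose screwdriver lying left of the case (seen from the robot); leave alone. Origin under its middle
- wrench: Loose steel wrench lying right of the case; leave alone. Origin under its middle
- spray_can: Spray can, 54 mm across, 170 mm tall, behind and beside the case, on either side; leave alone. Origin at its foot
- grease_jar: Small jar, 60 mm across, 60 mm tall, behind and beside the case, on the side away from the can; leave alone. Origin at its foot
- loose_socket: Steel socket standing upright, 28 mm across, 50 mm tall, in front of the case, off to one side; leave alone. Origin at its foot
- tool_cup: Black cup, 80 mm across, 100 mm tall, behind the case, left of its middle; leave alone. Origin at its foot
- lockring: Flat aluminium ring, 48 mm across, 12 mm tall, in front of the case, off to the other side; leave alone. Origin at its foot

How it is judged (in metres and radians):
On the way, in this order (a step that is already met when the one before it is completed fails the run):
1. the lid is tipped forward past its balance (value of joint lid_angle below 1.2 rad).
2. the fingers catch and bear the half-open lid (6 to 50 degrees) (value of joint lid_angle between 0.1 and 0.88 rad and velocity of joint lid_angle above -0.6 rad/s and contact force between the fingers and lid above 0.3 N), for 0.2 s.
3. the lid is shut (value of joint lid_angle below 0.03 rad), for 0.2 s.
At the end, for the whole second after the job is handed in: The lid is shut (within 0.03 rad), the case stands on the table within 40 mm of where it was, and nothing moves (value of joint lid_angle below 0.03 rad and distance of case from where it was at the start of the episode below 0.04 m and height (world z) of case below 0.01 m and linear speed of case below 0.01 m/s); the robot touches nothing.
It fails at once if the open lid is gripped or forced with over 30 N (value of joint lid_angle above 0.05 rad and contact force between the fingers and lid above 30 N).
It fails at once if the lid slams: it still falls faster than 0.75 rad/s when 7 to 17 mm from shut (value of joint lid_angle between 0.04 and 0.1 rad and velocity of joint lid_angle below -0.75 rad/s).
It fails at once if the case is lifted, tipped or shoved (15 mm up, 0.1 rad, 40 mm) (height (world z) of case above 0.015 m or angle between case's own z axis and vertical above 0.1 rad or distance of case from where it was at the start of the episode above 0.04 m).
It fails at once if one of the things standing around is moved by more than 25 mm (distance of any of screwdriver, wrench, spray_can, grease_jar, loose_socket, tool_cup, lockring from where it was at the start of the episode above 0.025 m).
It also fails if it takes over 48 s, if anything falls off the work surface, if the arm or the gripper's body presses on something with over 40 N, if the wrist force passes 120 N, or if a joint passes its speed limit or range.

## Working session

There is one attempt and no reset: what is moved stays moved. The work goes in short steps, Python scripts to look and compute and a shell command to move; the robot and the scene stay as the last step left them, time stands still between calls to the robot, and variables do not carry over. Pictures are saved under pics/ and viewed, at most 13 in all, crops included, and the job is handed in when it is done.

```bash
ls; mkdir -p pics
python3 - <<'E'
from cell import r, imaging
import cv2, numpy as np
for n in ("scene","side"):
    im=imaging.camera(n); cv2.imwrite(f"pics/{n}0.png",im[:,:,::-1]); c=imaging.get_calibration(n)
    R=cv2.Rodrigues(np.array(c["rvec"],float))[0]; print(n,np.round(c["mtx"],1).tolist(),"cam at",(-R.T@np.array(c["tvec"]).ravel()).round(3),"fwd",R[2].round(2))
s=r.state(); print(s["time_s"],s["tool_pos"],np.round(s["orientation"],3).tolist(),s["opening"])
E
```

```text
pics
scene [[430.7, 0.0, 279.1], [0.0, 430.7, 209.4], [0.0, 0.0, 1.0]] cam at [0.668 0.725 0.713] fwd [-0.13 -0.71 -0.69]
side [[393.8, 0.0, 285.1], [0.0, 393.8, 214.1], [0.0, 0.0, 1.0]] cam at [ 0.542 -0.58   0.639] fwd [ 0.03  0.75 -0.67]
0.1 [0.21169758 0.58759576 0.21394639] [[-0.941, 0.339, -0.0], [0.339, 0.941, -0.001], [-0.0, -0.001, -1.0]] 0.09179536888666737
```

View pics/scene0.png

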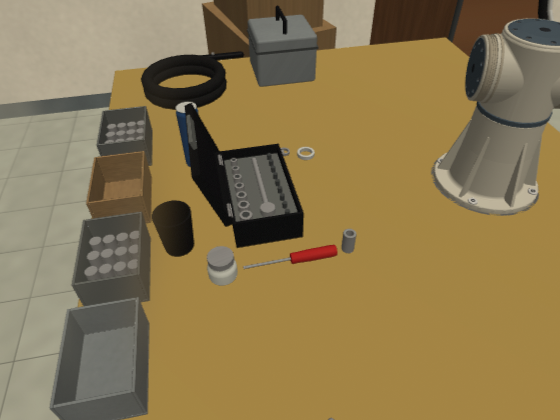

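View pics/side0.png

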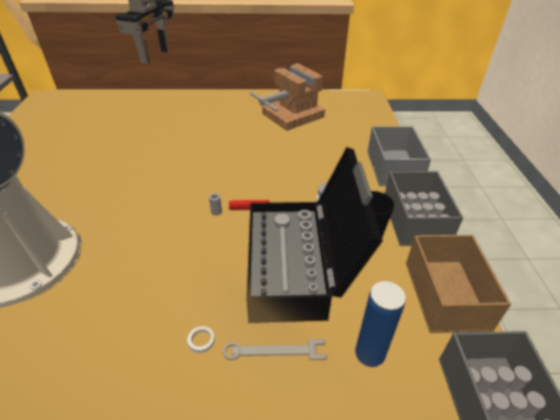

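The scene view shows the open case around (260,190), with its lid leaning from (190,107) to (228,220). The cup is at (175,228), the jar at (222,265) and the can at (187,135). The side view shows the case at (290,260), the lid from its hinge at about (325,250) to its free edge at about (365,190), and the can at (380,325). I'll zoom in to find the corners.

Run:
```python
import cv2, numpy as np
for n,(x,y,w,h) in {"scene":(160,90,160,160),"side":(235,140,170,190)}.items():
    im=cv2.imread(f"pics/{n}0.png")[y:y+h,x:x+w]
    im=cv2.convertScaleAbs((im/255.)**.5*255)
    s=3.7 if n=="scene" else 3.1
    im=cv2.resize(im,None,fx=s,fy=s,interpolation=cv2.INTER_CUBIC)
    for k in range(0,w,20): cv2.putText(im,str(x+k),(int(k*s),10),0,.35,(0,0,255)); cv2.line(im,(int(k*s),0),(int(k*s),im.shape[0]),(0,0,255) ,1) if k%40==0 else 0
    for k in range(0,h,20): cv2.putText(im,str(y+k),(0,int(k*s)+4),0,.35,(0,0,255)); cv2.line(im,(0,int(k*s)),(im.shape[1],int(k*s)),(0,0,255),1) if k%40==0 else 0
    cv2.imwrite(f"pics/{n}z.png",im); print(im.shape)
```

```text
(592, 592, 3)
(589, 527, 3)
```

View pics/scenez.png

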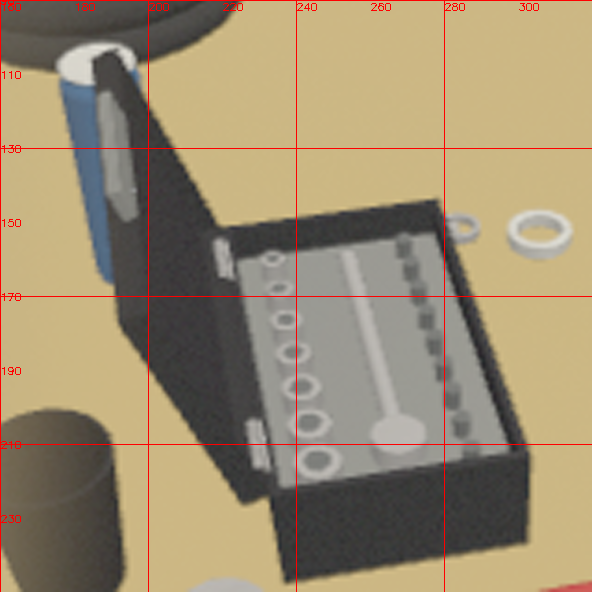

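View pics/sidez.png

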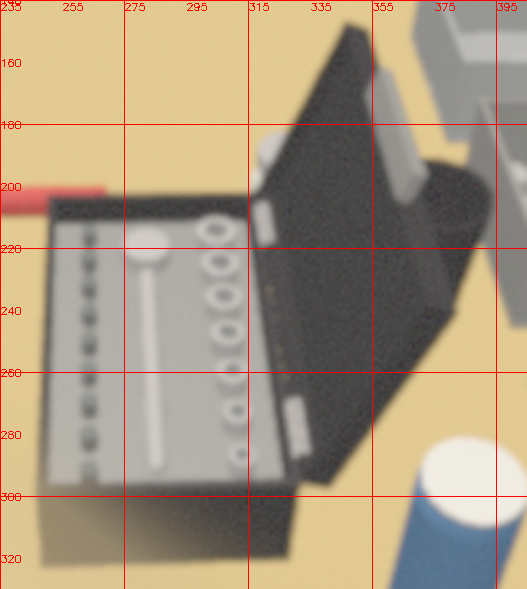

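```bash
cat > h.py <<'E'
import cv2, numpy as np
from cell import r, imaging
def cal(n):
    c=imaging.get_calibration(n); R=cv2.Rodrigues(np.array(c["rvec"],float))[0]; t=np.array(c["tvec"],float).ravel(); return np.array(c["mtx"]),R,t
def plane(n,p,z):
    K,R,t=cal(n); C=-R.T@t; d=R.T@np.linalg.inv(K)@np.array([p[0],p[1],1]); return C+d*(z-C[2])/d[2]
def tri(p,q):
    P=[K@np.c_[R,t] for K,R,t in (cal("scene"),cal("side"))]
    X=cv2.triangulatePoints(P[0],P[1],np.array(p,float),np.array(q,float)).ravel(); return X[:3]/X[3]
E
python3 - <<'E'
from h import *
np.set_printoptions(precision=3,suppress=True)
S={"fl":(302.7,213),"fr":(278.4,144),"hl":(233,222.4),"hr":(220,151.6)}
D={"fl":(251.8,203.5),"fr":(247.3,296.5),"hr":(330.8,297),"hl":(315.6,203.5)}
for k in S: print(k,plane("scene",S[k],.075),plane("side",D[k],.075),tri(S[k],D[k]))
print("bot fl,hl",plane("scene",(302.4,236.5),0),plane("scene",(237.6,247.3),0))
print("lid free L",tri((193,177.8),(382.4-235*0,240.6)),"(mixed)")
L=tri((193,177.8),(347,148)); Rr=tri((187,104.9),(382.4,240.6)); print("lid free L,R",L,Rr)
print("lip L,R",tri(((135)/3.7+160,215/3.7+90),(359,162)),tri((108/3.7+160,92/3.7+90),(373,197.4)))
for n,p,z in (("scene",(187,107),.17),("scene",(172,213),.1),("scene",(222,257),.06)): print(plane(n,p,z))
E
```

```text
fl [0.497 0.095 0.075] [0.498 0.087 0.075] [0.497 0.091 0.071]
fr [ 0.498 -0.161  0.075] [ 0.498 -0.163  0.075] [ 0.498 -0.163  0.074]
hl [0.645 0.091 0.075] [0.639 0.085 0.075] [0.643 0.089 0.072]
hr [ 0.647 -0.161  0.075] [ 0.643 -0.167  0.075] [ 0.645 -0.165  0.072]
bot fl,hl [0.496 0.094 0.   ] [0.642 0.095 0.   ]
lid free L [ 0.734 -0.055  0.095] (mixed)
lid free L,R [0.702 0.099 0.211] [ 0.707 -0.165  0.212]
lip L,R [0.699 0.025 0.225] [ 0.704 -0.087  0.232]
[ 0.71  -0.228  0.17 ]
[0.765 0.063 0.1  ]
[0.678 0.167 0.06 ]
```

The case fits well. Its front is at x=0.497, the hinge at (0.646, -0.034), yaw is about 0, and the lid is at its stop (about 1.9). The can is at (0.71, -0.23), the cup at (0.765, 0.06) and the jar at (0.68, 0.17).

My plan is to close the fingers and pitch the tool 40° forward. I'll hook behind the lip and pull, hop over the lid, then catch it from underneath.

```bash
python3 -m creep '[[-1,-0.67,-0.375,0,0,-0.69],[-1,-0.67,-0.375,0,0,-0.69],[-1,-0.67,-0.375,0,0,-0.69],[-1,-0.67,-0.375,0,0,-0.69],[-1,-0.67,-0.375,0,0,-0.69],[-1,-0.67,-0.375,0,0,-0.69],[-1,-0.67,-0.375,0,0,-0.69],[-1,-0.67,-0.375,0,0,-0.69],[-1,-0.67,-0.375,0,0,-0.69],[-1,-0.67,-0.375,0,0,-0.69],[-1,-0.67,-0.375,0,0,-0.69],[-1,-0.67,-0.375,0,0,-0.69]]' 255 10; python3 -c "
from cell import r; import numpy as np; s=r.state(); print(np.round(s['orientation'],3), np.round(s['joints'],2), s['tool_pos'])"
```

```text
time_s: 1.1
tool_pos: [0.4954, 0.2018, 0.3638]
orientation: [[-1.0, 0.001, -0.0], [0.001, 1.0, -0.0], [0.0, -0.0, -1.0]]
force: [0.6, -0.2, -0.2]
opening: 0.0142
finger_force: 0.0
[[-1.     0.001 -0.   ]
 [ 0.001  1.    -0.   ]
 [ 0.    -0.    -1.   ]] [ 21.99   5.68  93.44   0.    80.89 -67.96] [0.49542412 0.20175007 0.36378484]
```

```bash
python3 -m creep '[[-0.31,-0.59,-0.05,0,-0.698,0],[-0.31,-0.59,-0.05,0,-0.698,0],[-0.31,-0.59,-0.05,0,-0.698,0],[-0.31,-0.59,-0.05,0,-0.698,0],[-0.31,-0.59,-0.05,0,-0.698,0],[-0.31,-0.59,-0.05,0,-0.698,0],[-0.31,-0.59,-0.05,0,-0.698,0],[-0.31,-0.59,-0.05,0,-0.698,0],[-0.31,-0.59,-0.05,0,-0.698,0]]'; python3 -m creep '[[0,0,0,0,-0.698,0],[0,0,0,0,-0.698,0],[0,0,0,0,-0.698,0],[0,0,0,0,-0.698,0],[0,0,0,0,-0.698,0]]'; python3 -c "
from h import *
s=r.state(); print(np.round(s['orientation'],3), np.round(s['joints'],2), s['tool_pos'],s['force'])
cv2.imwrite('pics/side1.png',imaging.camera('side')[:,:,::-1])"
```

```text
time_s: 1.85
tool_pos: [0.6184, -0.0333, 0.3826]
orientation: [[-0.94, 0.003, 0.341], [0.003, 1.0, -0.001], [-0.341, 0.0, -0.94]]
force: [-0.7, -0.4, -0.1]
opening: 0.0003
finger_force: 0.0
time_s: 2.27
tool_pos: [0.6169, -0.0311, 0.3825]
orientation: [[-0.769, -0.001, 0.64], [0.0, 1.0, 0.001], [-0.64, 0.001, -0.769]]
force: [0.1, -0.1, 0.7]
opening: 0.0005
finger_force: 0.0
[[-0.769 -0.001  0.64 ]
 [ 0.     1.     0.001]
 [-0.64   0.001 -0.769]] [ -4.86  -6.86 113.72   5.72  33.6  -98.5 ] [ 0.61688235 -0.0310916   0.38245204] [ 0.05432939 -0.08382487  0.74454707]
```

View pics/side1.png

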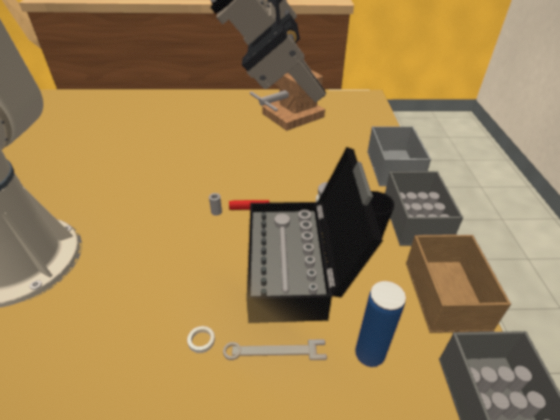

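The hand is at the hover point, shut, pitched 40°, at about (320,95) in the picture, and the lid is unchanged. A kinematics fit from the readings shows that joint 5 would hit its limit low in front at 40°, so I'll use 25° throughout. Next I move behind and above the lip.

```bash
python3 -m creep '[[-0.22,-0.01,0.353,0,0.524,0],[-0.22,-0.01,0.353,0,0.524,0],[-0.22,-0.01,0.353,0,0.524,0],[-0.22,-0.01,0.353,0,0.524,0],[-0.22,-0.01,0.353,0,0.524,0],[-0.22,-0.01,0.353,0,0.524,0],[-0.22,-0.01,0.353,0,0.524,0]]'; python3 -c "
from h import *
s=r.state(); print(np.round(s['joints'],2),s['force'])
d=np.array([.765,-.034,.206])-s['tool_pos']; print((s['orientation']@np.eye(3)).T@d/.4)"
```

```text
time_s: 2.9
tool_pos: [0.7775, -0.0361, 0.3316]
orientation: [[-0.907, 0.0, 0.421], [0.0, 1.0, -0.0], [-0.421, -0.0, -0.907]]
force: [-0.3, 0.1, 0.6]
opening: 0.0005
finger_force: 0.0
[ -3.43  16.72  87.78   1.85  50.67 -94.26] [-0.3164815   0.08534781  0.5622813 ]
[0.16045541 0.00519713 0.27163994]
```

```bash
python3 -m creep '[[0.04,0.005,0.07],[0.16,0.005,0.27]]' 2>&1 | tail -1; python3 -m creep '[[0.16,0.005,0.27,0,0,0],[0.16,0.005,0.27,0,0,0],[0.16,0.005,0.27,0,0,0],[0.16,0.005,0.27,0,0,0],[0.16,0.005,0.27,0,0,0]]'; python3 -c "
from h import *
a,b=imaging.camera('side'),imaging.camera('scene')
v=np.vstack([a[120:330,230:430],b[60:270,150:350]][:1]+[b[60:270,150:350]]); cv2.imwrite('pics/c2.png',cv2.resize(np.hstack([a[100:340,220:420],b[40:280,150:350]]),None,fx=2,fy=2)[:,:,::-1])"
```

```text
invalid input at $[0]: expected 6 numbers
time_s: 3.32
tool_pos: [0.7632, -0.0343, 0.2068]
orientation: [[-0.908, 0.001, 0.42], [0.001, 1.0, -0.0], [-0.42, 0.0, -0.908]]
force: [0.2, -0.9, 0.1]
opening: 0.0001
finger_force: 0.0
```

View pics/c2.png

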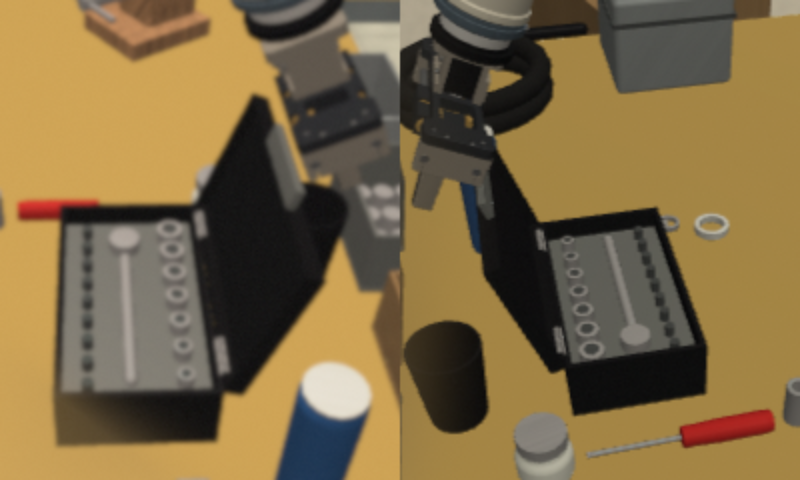

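The fingers are behind the lid with nothing touched. In the left half of the picture the palm is at (335,150) behind the lip at (285,165); in the right half the fingertip is at (425,190). Now I pull toward the robot.

```bash
python3 -m creep '[[0.04,0,-0.018,0,0,0],[0.08,0,-0.037,0,0,0],[0.12,0,-0.055,0,0,0],[0.16,0,-0.074,0,0,0],[0.2,0,-0.092,0,0,0],[0.24,0,-0.111,0,0,0],[0.24,0,-0.111,0,0,0]]'; python3 -c "
from h import *
a,b=imaging.camera('side'),imaging.camera('scene')
cv2.imwrite('pics/c3.png',cv2.resize(np.hstack([a[100:340,220:420],b[40:280,150:350]]),None,fx=2,fy=2)[:,:,::-1])"
```

```text
time_s: 4.0
tool_pos: [0.6591, -0.0346, 0.2114]
orientation: [[-0.904, 0.001, 0.428], [0.001, 1.0, -0.001], [-0.428, -0.0, -0.904]]
force: [1.2, -0.2, -0.3]
opening: 0.0007
finger_force: 0.0
```

View pics/c3.png

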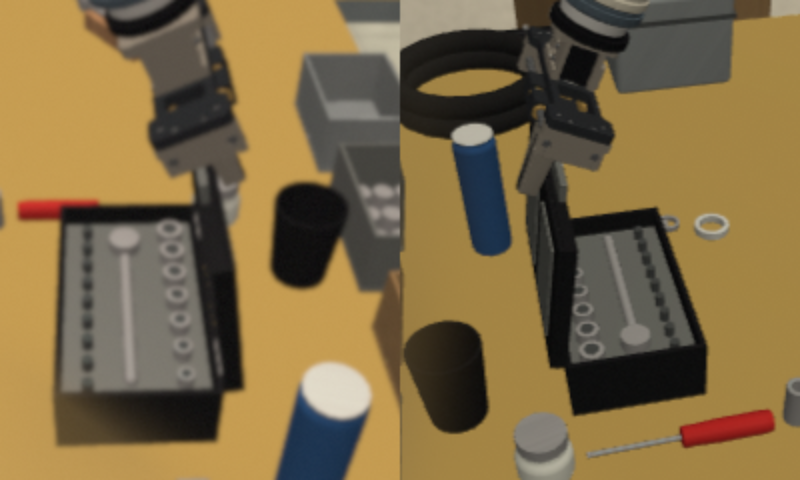

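The lid now stands at about 1.37 on the finger: it is the dark slab at (218,270) in the left half of the picture, with the case unmoved. I'll tip it past 1.2.

```bash
python3 -m creep '[[0.033,0,-0.012,0,0,0],[0.066,0,-0.024,0,0,0],[0.099,0,-0.037,0,0,0],[0.132,0,-0.049,0,0,0],[0.14,0,-0.052,0,0,0]]'; python3 -c "
from h import *
a,b=imaging.camera('side'),imaging.camera('scene')
cv2.imwrite('pics/c4.png',cv2.resize(np.hstack([a[100:340,220:420],b[40:280,150:350]]),None,fx=2,fy=2)[:,:,::-1]);print(r.state()['tool_pos'],r.state()['time_s'])"
```

```text
time_s: 4.52
tool_pos: [0.599, -0.0344, 0.2024]
orientation: [[-0.906, 0.001, 0.423], [0.001, 1.0, -0.0], [-0.423, -0.0, -0.906]]
force: [-0.5, -0.7, 0.6]
opening: 0.0004
finger_force: 0.0
[ 0.60001669 -0.03447091  0.20257982] 4.6167
```

View pics/c4.png

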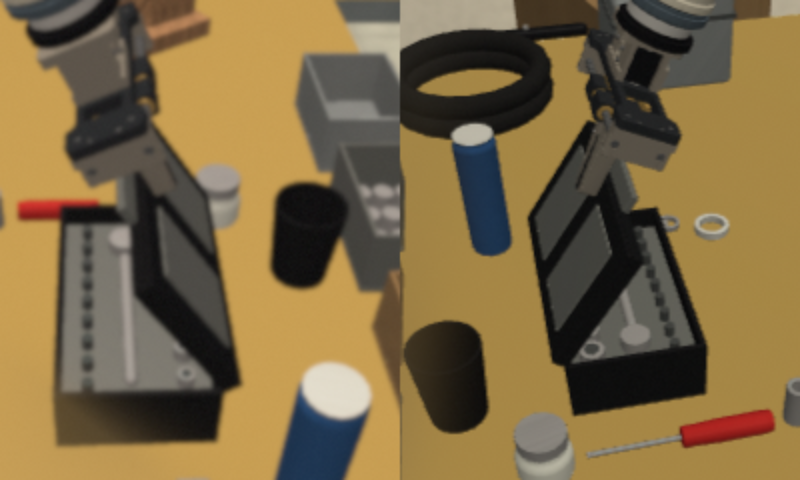

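The lid is past its balance and falling slowly at roughly 1.05; its free corner is at (150,280) in the left half of the picture. Now I hop over the lip and down in front.

```bash
python3 -m creep '[[-0.01,0,-0.094,0,0,0],[0,0,-0.181,0,0,0],[0.089,0,-0.223,0,0,0],[0.188,0,-0.247,0,0,0],[0.276,0,-0.206,0,0,0],[0.33,0,-0.121,0,0,0],[0.327,0,-0.02,0,0,0],[0.28,0,0.068,0,0,0]]'; python3 -c "
from h import *
a=imaging.camera('side'); b=imaging.camera('scene')
cv2.imwrite('pics/c5.png',cv2.resize(np.hstack([a[100:340,220:420],b[40:280,150:350]]),None,fx=2,fy=2)[:,:,::-1]);s=r.state();print(s['tool_pos'],s['time_s'],s['force'])"
```

```text
time_s: 5.28
tool_pos: [0.5067, -0.0343, 0.1274]
orientation: [[-0.908, 0.001, 0.42], [0.001, 1.0, -0.0], [-0.42, 0.0, -0.908]]
force: [-22.3, 1.6, 2.9]
opening: 0.0003
finger_force: 6.5
[ 0.5101764  -0.03423569  0.12433049] 5.3833 [ 0.18328851  0.24923855 -0.35273837]
```

View pics/c5.png

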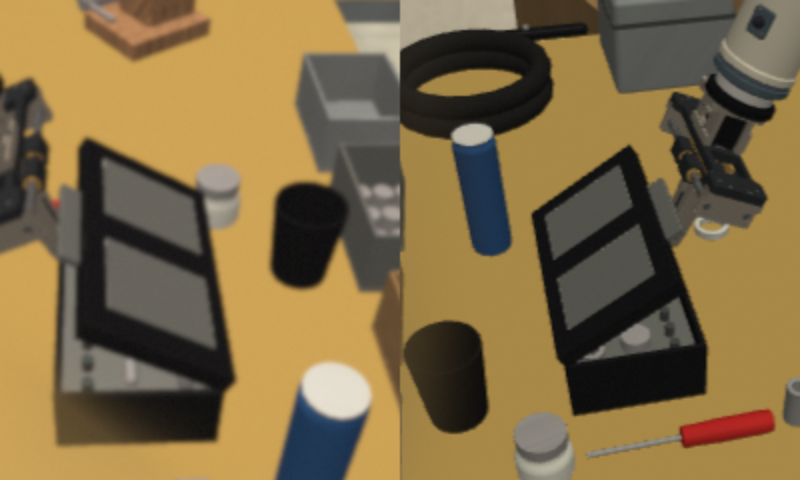

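The lid has dropped to about 0.6 and its lip (left half, about (68,225)) lies on the fingers. I'll hold it briefly and check that it bears.

```bash
python3 -m creep '[[0,0,0,0,0,0],[0,0,0,0,0,0],[0,0,0,0,0,0]]'; python3 -c "
from h import *
s=r.state(); print(np.round(s['joints'],1))
a=imaging.camera('side'); b=imaging.camera('scene')
cv2.imwrite('pics/c6.png',cv2.resize(np.hstack([a[100:340,220:420],b[40:280,150:350]]),None,fx=2,fy=2)[:,:,::-1])"
```

```text
time_s: 5.63
tool_pos: [0.5094, -0.0344, 0.1319]
orientation: [[-0.905, 0.001, 0.425], [0.0, 1.0, -0.001], [-0.425, -0.0, -0.905]]
force: [-1.5, 0.3, -1.5]
opening: 0.0004
finger_force: 0.6
[  -5.7    6.4  130.5    7.7   18.1 -102.5]
```

View pics/c6.png

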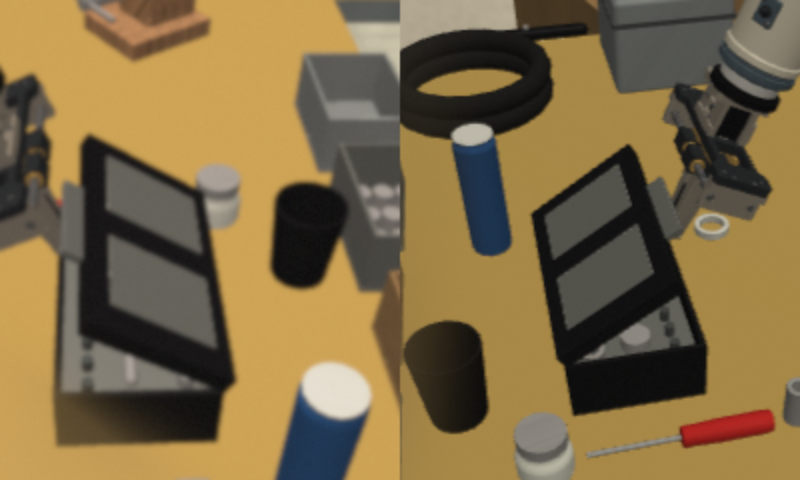

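The fingers bear the lid: the force is (-1.5, 0.3, -1.5) N and the lid is steady at about 0.6. Now I lower it along its arc.

```bash
python3 -m creep '[[0.01,0,0.005,0,0,0],[0.02,0,0.01,0,0,0],[0.03,0,0.014,0,0,0],[0.04,0,0.019,0,0,0],[0.05,0,0.024,0,0,0],[0.059,0,0.03,0,0,0],[0.068,0,0.037,0,0,0],[0.077,0,0.043,0,0,0],[0.086,0,0.05,0,0,0],[0.094,0,0.056,0,0,0]]'; python3 -m creep '[[0,0,0,0,0,0]]'
```

```text
time_s: 6.57
tool_pos: [0.4841, -0.0343, 0.0929]
orientation: [[-0.907, 0.001, 0.422], [0.001, 1.0, -0.0], [-0.422, 0.0, -0.907]]
force: [0.7, 0.4, -0.6]
opening: 0.0006
finger_force: 0.4
time_s: 6.65
tool_pos: [0.4833, -0.0342, 0.0924]
orientation: [[-0.907, 0.001, 0.42], [0.001, 1.0, -0.0], [-0.42, 0.0, -0.907]]
force: [-1.5, 0.6, -2.8]
opening: 0.0006
finger_force: 0.8
```

```bash
python3 -m creep '[[0.005,0,0.005,0,0,0],[0.01,0,0.011,0,0,0],[0.016,0,0.016,0,0,0],[0.021,0,0.022,0,0,0],[0.026,0,0.027,0,0,0],[0.032,0,0.033,0,0,0],[0.037,0,0.038,0,0,0],[0.037,0,0.038,0,0,0]]'; python3 -c "
from h import *
a=imaging.camera('side')[100:340,220:420]; b=imaging.camera('scene')[40:280,150:350]
cv2.imwrite('pics/c7.png',cv2.resize(np.hstack([a,b]),None,fx=2,fy=2)[:,:,::-1])
s=r.state(); print(np.round(s['joints'],1),s['force'],s['tool_pos'])"
```

```text
time_s: 7.32
tool_pos: [0.477, -0.0343, 0.0729]
orientation: [[-0.907, 0.001, 0.422], [0.001, 1.0, -0.0], [-0.422, 0.0, -0.907]]
force: [0.1, 0.1, -1.3]
opening: 0.0003
finger_force: 0.8
[  -6.3   11.8  136.4   20.6    7.5 -116.1] [-2.04593412 -0.25428525 -1.44649194] [ 0.47711891 -0.03427426  0.07321274]
```

```bash
python3 -m creep '[[0.003,0,0.004,0,0,0],[0.006,0,0.009,0,0,0],[0.009,0,0.013,0,0,0],[0.012,0,0.017,0,0,0],[0.015,0,0.022,0,0,0],[0.018,0,0.026,0,0,0],[0.018,0,0.026,0,0,0]]'; python3 -c "
from h import *
s=r.state(); print(np.round(s['joints'],1),s['force'],s['tool_pos'])"
```

```text
time_s: 8.0
tool_pos: [0.4753, -0.0344, 0.0608]
orientation: [[-0.906, 0.001, 0.422], [0.001, 1.0, -0.0], [-0.422, -0.0, -0.906]]
force: [-0.9, -0.3, -1.0]
opening: 0.0007
finger_force: 0.7
[  -6.3   13.6  137.    30.3    5.2 -125.8] [-0.85712715 -0.30823761 -0.98695967] [ 0.47528542 -0.03436126  0.06076337]
```

```bash
python3 -m creep '[[0.002,0,0.004,0,0,0],[0.004,0,0.008,0,0,0],[0.006,0,0.011,0,0,0],[0.008,0,0.015,0,0,0],[0.01,0,0.018,0,0,0],[0.012,0,0.021,0,0,0],[0.014,0,0.024,0,0,0],[0.017,0,0.027,0,0,0],[0.02,0,0.03,0,0,0],[0.024,0,0.033,0,0,0],[0.028,0,0.036,0,0,0],[0.028,0,0.036,0,0,0]]'; python3 -c "
from h import *
s=r.state(); print(np.round(s['joints'],1),s['force'],s['tool_pos'])"
```

```text
time_s: 9.0
tool_pos: [0.4716, -0.0346, 0.0433]
orientation: [[-0.906, 0.002, 0.423], [0.001, 1.0, -0.001], [-0.423, -0.0, -0.906]]
force: [0.3, 0.5, -0.3]
opening: 0.0003
finger_force: 0.0
[  -6.4   16.2  137.9   70.5    2.8 -166.2] [ 0.25686775  0.4559744  -0.29615559] [ 0.47162397 -0.03455283  0.04334369]
```

The finger force is zero and the lid is down. Joint 6 is near its limit, so I steepen the tool slightly while backing off.

```bash
python3 -m creep '[[0.01,0,-0.005,0,0.08,0],[0.02,0,-0.01,0,0.14,0],[0.034,0,-0.016,0,0.2,0],[0.05,0,-0.022,0,0.26,0],[0.07,0,-0.03,0,0.32,0],[0.09,0,-0.04,0,0.4,0],[0.09,0,-0.04,0,0.4,0]]'; python3 -c "
from h import *
s=r.state(); print(np.round(s['joints'],1),s['force'],s['tool_pos'])"
```

```text
time_s: 9.58
tool_pos: [0.4318, -0.036, 0.0432]
orientation: [[-0.973, 0.002, 0.231], [0.001, 1.0, -0.005], [-0.231, -0.004, -0.973]]
force: [0.9, 0.7, -0.7]
opening: 0.0007
finger_force: 0.0
[ -5.9  14.4 134.    3.4  18.3 -98.9] [ 0.90213363  0.67178748 -0.68585557] [ 0.43181081 -0.03597595  0.04315435]
```

```bash
python3 -m creep '[[0,0,-0.06,0,0,0],[0,0,-0.15,0,0,0],[0,0,-0.25,0,0,0],[0,0,-0.35,0,0,0],[0,0,-0.45,0,0,0],[0,0,-0.5,0,0,0],[0,0,-0.5,0,0,0],[0,0,-0.5,0,0,0]]'; python3 -c "
from h import *
a=imaging.camera('side'); b=imaging.camera('scene')
cv2.imwrite('pics/c8.png',cv2.resize(np.hstack([a[100:340,180:380],b[40:280,170:370]]),None,fx=2,fy=2)[:,:,::-1])"
```

```text
time_s: 10.25
tool_pos: [0.3859, -0.0353, 0.2383]
orientation: [[-0.971, 0.003, 0.238], [0.002, 1.0, -0.003], [-0.238, -0.003, -0.971]]
force: [-0.9, -0.5, -0.8]
opening: 0.0005
finger_force: 0.0
```

View pics/c8.png

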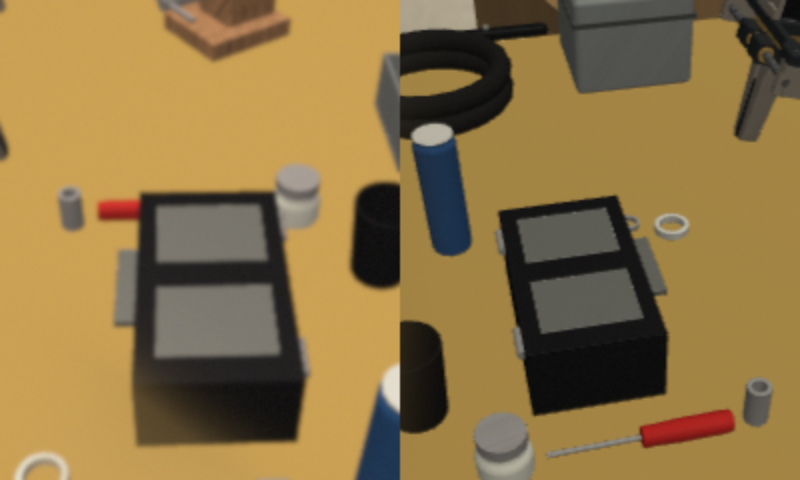

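The lid is fully shut with no gap, its lip at (125,285) in the left half of the picture. The case stands in place, the surrounding objects look undisturbed, and the hand is clear.

```bash
python3 -c "
from cell import job_done; print(job_done())"
```

```text
the job is handed in; nothing more can be done
None
```

The job is handed in: I tipped the lid from behind, caught it on the outside of the fingers, lowered it gently until shut, and took the hand clear; in the last picture the case and the things around it looked undisturbed, though the catch gave a brief wrist reading of about 22 N (limit 30 N on the lid) and no verdict was returned.

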